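Open the large dial padlock and present it

ROBOT

A 6-joint arm with a two-finger parallel gripper is mounted at the origin on a cart in front of the work surface, level with it; the furniture and walls round the work are solid. World frame = base frame: x ahead of the robot, y to its left, z up, the work surface at z = 0. Lengths are in m, angles in rad, forces in N, time in s.
With the tool pointing down it reaches from about 0.275 to 1 m from the base axis. Payload 8.4 kg.
Tool frame: the origin (TCP) lies between the finger pads; the fingertips stand 17 mm ahead of it and the grasp point (between the pads) lies 2 mm behind it; z points along the fingers, y is the line along which they close (so a half turn about z gives the same grasp; the last joint's range is limited). The gripper opens to 85 mm and grips with 20 to 120 N. Pads are 22 mm wide; open, the fingers measure 114 mm over their backs; the gripper's body (76 mm by 85 mm) begins 54 mm behind the grasp point. The pads swing forward as they close: fully open they stand 13 mm farther back than shut.
Start: joints at [1.295, 0.353, 1.633, -0, 1.155, -0.002], TCP at [0.169, 0.602, 0.248] pointing down, gripper open.
Joint ranges: [-2.63, 2.63], [-0.92, 2.1], [0.06, 2.66], [-1.3, 4.44], [0, 2.69], [-3.02, 3.02]. Speed limits (rad/s): [2.22, 2.22, 2.79, 3.14, 3.14, 3.14].

INTERFACE

Orientations are given as a rotation vector (axis times angle).
In Python, from cell import ctrl gives the robot as it stands.
- The arm moves only by the tool servo_tool, never from a script. Its argument "steps" is a list that holds one entry, the list of rows, each a list of 7 numbers: the shift along the tool's x, y, z in cm, then the turn, a rotation vector about the tool's x, y, z in degrees, then the closure in counts, from 0 (fully open) to 255 (shut). In form: [[[dx, dy, dz, rx, ry, rz, claw], ...]]. A call has exactly 10 rows; each row is the pose to reach, as a shift and turn from the pose commanded when the call began, along the tool's axes at that moment; what a row does not reach only later rows make up. A row lasts 1/8 s, in which the tool goes at most 62.5 mm and 10.7 degrees, less where a joint would pass 70% of its speed; a pose out of reach is approached as far as the arm can. A call with a gripper value outside its range is refused whole. The fingers move at their own pace and stop on an object; the grip force is fixed at half the most. Time passes only in rows, so rows that repeat a pose let the fingers close, or fill a call up. It gives the time, the measured TCP pose, the force, the opening and the grip force at its end, in the units of the state.
- ctrl.sense(): the state, without advancing time (a new reading comes with each control period).
- ctrl.get_image(name): name is "scene" or "side" or "wrist"; returns a dict with "frame" (400x640x3 uint8, red, green, blue), "depth" (400x640 float32, m along the optical axis (not along the pixel's ray), 0 where there is no reading), "intrinsics" (3x3 intrinsics, pixels), "distortion" ([k1, k2, p1, p2, k3] as OpenCV has them; the pictures are not rectified), "R" (3x3) and "t" (3): a world point X has camera coordinates R X + t; the wrist camera has in their place "hand_eye" (4x4, takes a point from camera to tool coordinates, whose origin is the TCP and whose axes are the flange's). Camera axes: x right, y down, z forward; pixel columns grow to the right and rows downward; lengths in m; the calibration is good to about 2 mm. A picture is of the moment at which its call begins: read the wrist's pose just before it.
- ctrl.sign_off(): hands the job in; it is judged then, once.
The state is a dict: "time": time; "q": joint angles; "joint_vel": joint speeds; "joint_torque": joint torques, N m; "eef_pos": TCP position; "eef_rot": TCP orientation; "contact_force": force on the tool from outside, world axes, zero at the start; "torque": the same for the moment, N m; "width": finger opening in m; "gripper_force": force on a finger pad.
Only numpy, scipy, OpenCV 4.12 (cv2) and the standard library are available. Lean on these libraries where they do the work, as an engineer would, in place of code of your own. Each camera call takes 0.05 s, during which the arm holds its last target. There are 200 camera calls.

TASK

Three dial padlocks lie on their backs in the lock stand. On the largest one, turn the dial until its pointer clicks into the notch at the white index mark on the body next to the shackle, then pull the shackle out of the body to its stop. Lift the lock out of the stand by its shackle, with the shackle open, and finish while holding it still, with the lock about 20 cm (at least 15 cm) above the bench; leave the other two padlocks in their pockets and do not shift the loose things around.

Things in the scene. Friction and masses are not known exactly. Their poses are not given: they have to be found in the camera images.
- lock_stand: Fixed wooden board 82 (x) x 335 (y) mm, 22 mm high; origin at the centre of its underside. Three pockets along y (centres at -110, 0, 110 mm; the large lock may be in any), shackles pointing to -x. Pockets are 61 x 71 mm inside, with steel lips 6 mm thick and 8 mm high (tops 30 mm above the bench); the board's front edge is 41 mm from the pocket centres.
- large_lock_centre (a point): Centre of the body of the large padlock, a loose steel block 66 (y) x 56 (x) x 26 mm (z), about 0.35 kg in all, on its back in a pocket of the stand. -x points out along the shackle, z up along the dial's axis. The body's top is 13 mm above this point; the white index mark stands on it at the shackle side (-x) of the dial, 25 mm from the dial's axis.
- large_lock_dial (a joint): Angle of the large dial, rad, growing anticlockwise from above; turns either way. 0 (or 6.283, a full turn) when the pointer stands at the index mark, the only place where the shackle is free (about 0.15 rad either side). Clicks every 0.524 rad (0 is a click), about 0.07 Nm; let go, it tends to settle into the nearest click. It starts between 0.9 and 5.4.
- large_lock_dial_grip (a point): Middle of the large dial's black grip bar, on the dial's axis. The bar is 12 mm wide (its y), 40 mm long (its x) and 18 mm high, 9 mm above and below this point; its pointed end with a white line is -x, the pointing direction, and turns with the dial. Beneath it is a round skirt 45 mm across, 5 mm thick.
- large_lock_dial_pointer (a point): Tip of the pointed end of the grip bar, 21.5 mm from the dial's axis; same axes as the grip.
- large_lock_shackle (a joint): How far the large lock's shackle is pulled out of the body, m: 0 shut, 0.02 at its stop (it stays captive); sliding friction about 1 N. When the dial is not at the index mark it moves 1 to 2 mm only.
- large_lock_shackle_grip (a point): Midway between the two straight legs of the large shackle, in their plane, 52 mm from the dial's axis when shut; moves with it. Legs: 9 mm rods along x, 46 mm over their outer sides (along y), straight to 4 mm beyond this point, then a round bow ending 27 mm beyond. They overhang the stand's front, centres 35 mm above the bench; grip across both legs from above, pull to -x.
- medium_lock_centre (a point): Centre of the body of the medium padlock, 55 mm wide x 47 mm long x 26 mm thick, a look-alike, to be left alone.
- small_lock_centre (a point): Centre of the body of the small padlock, 46 mm wide x 39 mm long x 26 mm thick, a look-alike, to be left alone.
- spanner: Loose spanner, 23 x 136 x 6 mm, on the bench behind the stand; leave alone.
- bolt: Loose bolt, 22 x 52 x 19 mm, on the bench to the left of the stand; leave alone.
- nut: Loose nut, 26 x 23 x 11 mm, on the bench in front of the stand; leave alone.
- tape_measure: Loose tape measure, 38 x 79 x 62 mm, on the bench on the right; leave alone.
Things that resemble listed ones, but are neither listed nor needed, are in the scene too. Leave any green look-alike of the part that bears small_lock_centre alone.

How it is judged:
On the way, in this order (a step that is already met when the one before it is completed fails the run):
1. the large lock's dial stands in the notch at the index mark, the shackle still shut ((value of joint large_lock_dial between -0.17 and 0.17 rad or value of joint large_lock_dial between 6.113 and 6.453 rad) and value of joint large_lock_shackle below 0.005 m), for 0.2 s.
2. the large lock's shackle is pulled out by at least 15 mm, the lock still in the stand (value of joint large_lock_shackle above 0.015 m and z of large_lock_centre in the frame of lock_stand below 0.06 m), for 0.1 s.
At the end, for the whole second after the job is handed in: Large lock held by its shackle in the fingers (over 1 N), centre over 14 cm above the bench, off the stand, still (under 0.05 m/s), shackle over 15 mm out, dial within 0.17 rad of the index mark; the other two locks in their pockets, within 25 mm of where they lay ((value of joint large_lock_dial between -0.17 and 0.17 rad or value of joint large_lock_dial between 6.113 and 6.453 rad) and value of joint large_lock_shackle above 0.015 m and height (world z) of large_lock_centre above 0.14 m and contact force between the fingers and large_lock_shackle above 1 N and contact force between large_lock and lock_stand below 0.1 N and linear speed of large_lock below 0.05 m/s and z of each of medium_lock_centre, small_lock_centre in the frame of lock_stand below 0.045 m and distance of each of medium_lock_centre, small_lock_centre from where it was at the start of the episode below 0.025 m); the arm keeps its last pose, push and grip.
It fails at once if one of the other two locks is moved more than 25 mm (distance of any of medium_lock_centre, small_lock_centre from where it was at the start of the episode above 0.025 m).
It fails at once if a loose bystander is shifted more than 40 mm (distance of any of spanner, bolt, nut, tape_measure from where it was at the start of the episode above 0.04 m).
It also fails if it takes over 70 s, if anything falls off the work surface, if the arm or the gripper's body presses on something with over 40 N, if the wrist force passes 120 N, or if a joint passes its speed limit or range.

## Working session

There is one attempt and no reset: what is moved stays moved. The work goes in short steps, Python scripts to look and compute and a tool call to move; the robot and the scene stay as the last step left them, time stands still between calls to the robot, and variables do not carry over. Pictures are saved under pics/ and viewed, at most 10 in all, crops included, and the job is handed in when it is done.

Besides the shell and the picture viewer there is one more tool, called after "Request:" as name([rows], argument=value, ...), one row to a line, values as JSON. servo_tool: Moves the arm, as the interface text tells. Its arguments: {"type":"object","properties":{"steps":{"type":"array"}},"required":["steps"]}

```bash
mkdir -p pics; cat > h.py <<'E'
import numpy as np, cv2
from scipy.spatial.transform import Rotation as Ro
from cell import ctrl
def grab(name,tag):
    s=ctrl.sense(); im=ctrl.get_image(name)
    if 'hand_eye' in im and im.get('hand_eye') is not None:
        H=np.array(im['hand_eye']); W=np.eye(4); W[:3,:3]=Ro.from_rotvec(s['eef_rot']).as_matrix(); W[:3,3]=s['eef_pos']; M=W@H
    else:
        R=np.array(im['R']);M=np.eye(4);M[:3,:3]=R.T;M[:3,3]=-R.T@np.array(im['t'])
    np.savez('pics/'+tag+'.npz',M=M,K=im['intrinsics'],D=im['distortion'],depth=im['depth'],f=im['frame'])
    cv2.imwrite('pics/'+tag+'.png',im['frame'][:,:,::-1])
def crop(tag,u0,v0,w,h,k):
    f=np.load('pics/'+tag+'.npz')['f'][v0:v0+h,u0:u0+w,::-1]
    cv2.imwrite(f'pics/{tag}_c{u0}_{v0}.png',cv2.resize(f,None,fx=k,fy=k,interpolation=cv2.INTER_CUBIC))
def pt(tag,u,v,z=None):
    d=np.load('pics/'+tag+'.npz');M=d['M']
    n=np.append(cv2.undistortPoints(np.array([[[u,v]]],float),d['K'],d['D'])[0,0],1)
    if z is None:
        return M[:3,:3]@(n*d['depth'][int(round(v)),int(round(u))])+M[:3,3]
    r=M[:3,:3]@n; return M[:3,3]+r*(z-M[2,3])/r[2]
E
python3 -c "
from h import *
for n in ['scene','side','wrist']: grab(n,n+'0'); print(np.load('pics/'+n+'0.npz')['M'].round(3).tolist())
print(ctrl.sense())
a=[cv2.imread(f'pics/{n}0.png') for n in ['scene']]
"
```

```text
[[0.725, -0.286, 0.627, -0.267], [-0.688, -0.335, 0.644, -1.05], [0.026, -0.898, -0.439, 0.664], [0.0, 0.0, 0.0, 1.0]]
[[-0.999, 0.006, -0.037, 0.564], [0.037, 0.418, -0.908, 0.589], [0.01, -0.908, -0.418, 0.421], [0.0, 0.0, 0.0, 1.0]]
[[0.27, 0.912, 0.309, 0.088], [0.963, -0.256, -0.087, 0.624], [-0.001, 0.321, -0.947, 0.372], [0.0, 0.0, 0.0, 1.0]]
{'time': 0.15, 'q': array([ 1.29460017e+00,  3.53554319e-01,  1.63396319e+00, -1.91704400e-05,
        1.15521555e+00, -2.43195952e-03]), 'joint_vel': array([ 0.00030461, -0.00328273, -0.00407123,  0.00264746, -0.00038332,
       -0.00177957]), 'joint_torque': array([ 1.07194228e-03, -6.05636716e+01, -3.42336595e+01,  7.28283635e-05,
        6.19736180e-03,  9.23222160e-05]), 'eef_pos': array([0.16890147, 0.60137724, 0.24769342]), 'eef_rot': array([-4.28654803e-01, -3.11206851e+00,  1.77773999e-03]), 'contact_force': array([-0.04565813, -0.71461344, -0.11087183]), 'torque': array([ 0.02170421, -0.04358796, -0.02032784]), 'gripper_force': 0.0, 'width': 0.08509179117222421}
```

View pics/scene0.png

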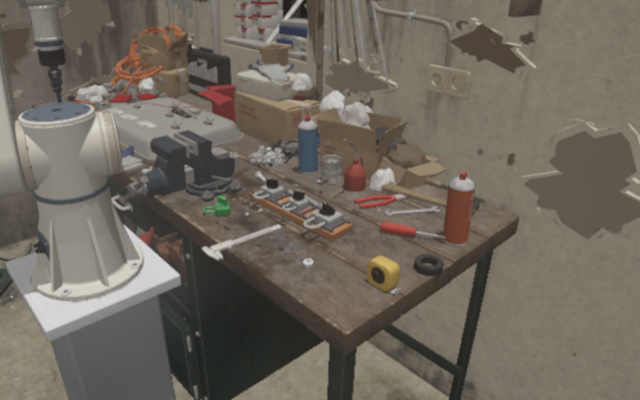

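The scene view shows the stand at about (298,207), with the three locks at about (270,187), (297,198) and (328,214). The large one is probably the nearest. I'll check the side camera.

```bash
python3 -c "
from h import *
for u,v in [(271,184),(297,195),(327,209),(350,230),(255,195)]: print(pt('scene0',u,v).round(3))
"
```

```text
[ 0.532 -0.009  0.058]
[ 0.537 -0.119  0.062]
[ 0.539 -0.236  0.064]
[ 0.584 -0.279  0.003]
[ 0.478 -0.004  0.038]
```

View pics/side0.png

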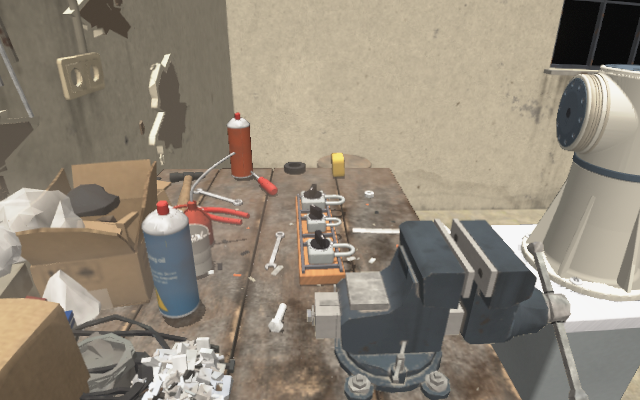

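Request:
servo_tool([
  [[0, 0, -6, 0, 0, 0, 0], [0, 0, -10, 0, 0, 0, 0], [-3.7, -4.7, -10, 0, 0, -2, 0], [-7.4, -9.4, -10, 0, 0, -4, 0], [-11.1, -14.1, -10, 0, 0, -6, 0], [-14.8, -18.8, -10, 0, 0, -8, 0], [-18.5, -23.5, -10, 0, 0, -10, 0], [-22.2, -28.2, -10, 0, 0, -12, 0], [-25.9, -32.9, -10, 0, 0, -14, 0], [-29.7, -37.6, -10, 0, 0, -15.6, 0]],
])

```text
time: 1.4
eef_pos: [0.3535, 0.1576, 0.3484]
eef_rot: [-0.0, 3.141, 0.0]
contact_force: [1.7, 0.6, 0.6]
width: 0.0851
gripper_force: 0.0
```

Request:
servo_tool([
  [[-2.4, -5.7, 0, 0, 0, 0, 0], [-4.8, -11.4, 1, 0, 0, 0, 0], [-7.2, -17.1, 2, 0, 0, 0, 0], [-9.6, -22.8, 2.8, 0, 0, 0, 0], [-11.7, -27.9, 2.8, 0, 0, 0, 0], [-11.7, -27.9, 2.8, 0, 0, 0, 0], [-11.7, -27.9, 2.8, 0, 0, 0, 0], [-11.7, -27.9, 2.8, 0, 0, 0, 0], [-11.7, -27.9, 2.8, 0, 0, 0, 0], [-11.7, -27.9, 2.8, 0, 0, 0, 0]],
])

```text
time: 2.65
eef_pos: [0.4698, -0.1191, 0.3205]
eef_rot: [0.001, 3.141, -0.0]
contact_force: [0.2, 0.0, -0.1]
width: 0.0854
gripper_force: 0.0
```

```bash
python3 -c "
from h import *
grab('wrist','w1'); s=ctrl.sense(); print(s['eef_pos'],s['q'])"
```

```text
[ 0.46982189 -0.11922664  0.32047744] [-2.51624872e-01  6.26631054e-02  1.83655055e+00  1.04547243e-05
  1.24200060e+00 -1.82185817e+00]
```

View pics/w1.png

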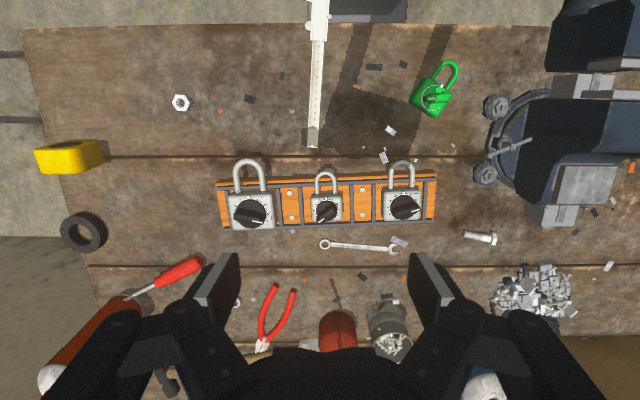

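The large lock is the left one in this view, with its body at (250,212) and its bow at (249,163). In this picture, up is world -x and right is +y. I'll enlarge it to read the dial.

```bash
python3 -c "
from h import *
crop('w1',210,150,80,85,7)
for u,v in [(250,212),(236,192),(265,192),(267,176),(217,184),(437,174),(217,228),(435,221)]: print(u,v,pt('w1',u,v).round(4))"
```

```text
250 212 [ 0.5422 -0.2233  0.0579]
236 192 [ 0.519  -0.2467  0.0378]
265 192 [ 0.5187 -0.2041  0.0387]
267 176 [ 0.5056 -0.2077 -0.0018]
217 184 [ 0.5116 -0.2792  0.0216]
437 174 [0.4971 0.0508 0.0184]
217 228 [ 0.5947 -0.2968 -0.0009]
435 221 [5.818e-01 6.470e-02 1.000e-04]
```

View pics/w1_c210_150.png

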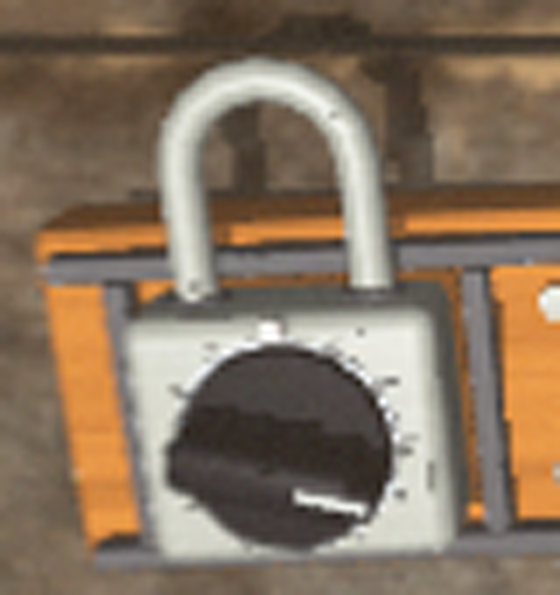

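```bash
python3 -c "
from h import *
P=[];
for v in range(155,235):
  for u in range(215,285):
    p=pt('w1',u,v); P.append([u,v,*p])
P=np.array(P); z=P[:,4]
print(np.histogram(z,np.arange(-.004,.084,.004)))
def rect(m,n):
  q=P[m][:,2:4]*1000; r=cv2.minAreaRect(q.astype(np.float32)); print(n,m.sum(),r, np.median(z[m]))
m=z>.066; rect(m,'bar'); q=P[m]; c=q[:,2:4].mean(0); w,V=np.linalg.eigh(np.cov((q[:,2:4]-c).T)); print(c,np.degrees(np.arctan2(V[1,1],V[0,1])))
rect((z>.0455)&(z<.0505),'bodytop'); rect((z>.051)&(z<.055),'skirt')
zt=np.median(z[m])
for u,v in [(295,495),(365,513)]: print(pt('w1',210+u/7-.43,150+v/7-.43,zt))
k=(z>.028)&(z<.042)&(P[:,2]<.5);rect(k,'shackle')
print('index',pt('w1',210+270/7,150+328/7,.049))
for u,v in [(128,320),(443,310),(160,553),(458,545)]: print('corner',pt('w1',210+u/7,150+v/7,.048).round(4))
"
```

```text
(array([1448,  216,   29,   43,   35,  143,  603,  161,  523,  118,  471,
        120,  654,  215,  292,   33,   41,   39,  219,    6,    0]), array([-0.004,  0.   ,  0.004,  0.008,  0.012,  0.016,  0.02 ,  0.024,
        0.028,  0.032,  0.036,  0.04 ,  0.044,  0.048,  0.052,  0.056,
        0.06 ,  0.064,  0.068,  0.072,  0.076,  0.08 ]))
bar 263 ((477.9715881347656, -167.89564514160156), (39.872920989990234, 204.42884826660156), 51.099063873291016) 0.07030874666924142
[ 0.53705612 -0.21788994] 145.72067373549947
bodytop 690 ((547.2135620117188, -225.16207885742188), (54.27567672729492, 63.703041076660156), 2.5395092964172363) 0.04699172449031394
skirt 369 ((547.6782836914062, -224.13922119140625), (43.987953186035156, 42.33735275268555), 3.0117640495300293) 0.0525783896217446
[ 0.54957204 -0.21862798  0.07030875]
[ 0.55344231 -0.20501119  0.07030875]
shackle 338 ((484.5038757324219, -228.08255004882812), (30.591325759887695, 46.51136016845703), 0.3544917404651642) 0.03772909685309711
index [ 0.5226214  -0.22588243  0.049     ]
corner [ 0.5212 -0.2551  0.048 ]
corner [ 0.5191 -0.1906  0.048 ]
corner [ 0.5734 -0.2538  0.048 ]
corner [ 0.5715 -0.1903  0.048 ]
```

Request:
servo_tool([
  [[-1.5, -2, 1, 0, 0, 10.5, 0], [-3, -4, 2, 0, 0, 21, 0], [-4.5, -6, 4, 0, 0, 31.5, 60], [-6, -8, 6, 0, 0, 42, 100], [-7.7, -10.5, 8, 0, 0, 52.5, 120], [-7.7, -10.5, 10, 0, 0, 63, 120], [-7.7, -10.5, 12, 0, 0, 73.5, 120], [-7.7, -10.5, 14, 0, 0, 84, 120], [-7.7, -10.5, 16, 0, 0, 94.5, 120], [-7.7, -10.5, 17, 0, 0, 105, 120]],
])

```text
time: 3.95
eef_pos: [0.5463, -0.2244, 0.1491]
eef_rot: [-2.498, -1.903, 0.001]
contact_force: [0.3, 0.3, 1.5]
width: 0.0456
gripper_force: 0.0
```

```bash
python3 -c "
from h import *
grab('wrist','w2'); s=ctrl.sense(); print(s['eef_pos'],s['q'],s['width'],Ro.from_rotvec(s['eef_rot']).as_matrix().round(3).tolist())"
```

```text
[ 0.54580894 -0.22426148  0.14820815] [-3.92398173e-01  4.12726285e-01  1.79358132e+00  1.47863821e-05
  9.37920105e-01 -1.14338095e-01] 0.045085273079188685 [[0.274, 0.962, -0.002], [0.962, -0.274, 0.001], [0.0, -0.003, -1.0]]
```

View pics/w2.png

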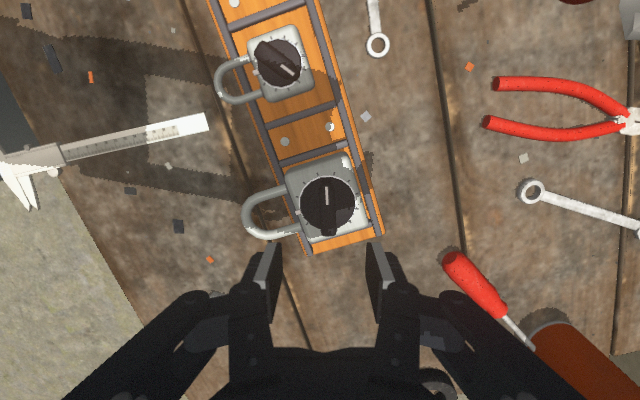

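The bar is centred at about (327,205) and points up in the image, so it lies along tool x. It sits almost midway between the fingers. I'll measure it once more here.

```bash
python3 -c "
from h import *
P=np.array([[u,v,*pt('w2',u,v)] for v in range(150,245) for u in range(275,385)]); z=P[:,4]
m=(z>.064)&(z<.08); q=P[m]; print(m.sum(),np.median(q[:,4]))
r=cv2.minAreaRect((q[:,2:4]*1000).astype(np.float32));print(r)
c=q[:,2:4].mean(0);w,V=np.linalg.eigh(np.cov((q[:,2:4]-c).T));print(c,np.degrees(np.arctan2(V[1,1],V[0,1])),w)
m=(z>.0505)&(z<.056);print('skirt',cv2.minAreaRect((P[m][:,2:4]*1000).astype(np.float32)))
for a in [(326,186),(327,204),(331,235)]: print(pt('w2',*a,z=.071))
"
```

```text
806 0.07007623160588557
((548.0493774414062, -223.41329956054688), (41.82926940917969, 12.001580238342285), 77.59220886230469)
[ 0.548224   -0.22278864] 77.51378943628606 [1.08452724e-05 1.38140423e-04]
skirt ((547.90380859375, -224.9368896484375), (44.092037200927734, 43.99456787109375), 48.096595764160156)
[ 0.55234307 -0.20455519  0.071     ]
[ 0.54942579 -0.21802824  0.071     ]
[ 0.5457731  -0.24307187  0.071     ]
```

Request:
servo_tool([
  [[0, 0.1, 2, 0, 0, -2.5, 120], [0, 0.1, 4, 0, 0, -2.5, 120], [0, 0.1, 5.5, 0, 0, -2.5, 120], [0, 0.1, 6.5, 0, 0, -2.5, 120], [0, 0.1, 7.3, 0, 0, -2.5, 120], [0, 0.1, 7.5, 0, 0, -2.5, 120], [0, 0.1, 7.5, 0, 0, -2.5, 255], [0, 0.1, 7.5, 0, 0, -2.5, 255], [0, 0.1, 7.5, 0, 0, -2.5, 255], [0, 0.1, 7.5, 0, 0, -2.5, 255]],
])

```text
time: 5.25
eef_pos: [0.548, -0.2252, 0.0758]
eef_rot: [2.451, 1.964, 0.001]
contact_force: [-0.7, 0.9, 4.5]
width: 0.0098
gripper_force: 62.0
```

Request:
servo_tool([
  [[0, 0, 0, 0, 0, -10, 255], [0, 0, 0, 0, 0, -20, 255], [0, 0, 0, 0, 0, -30, 255], [0, 0, 0, 0, 0, -40, 255], [0, 0, 0, 0, 0, -50, 255], [0, 0, 0, 0, 0, -60, 255], [0, 0, 0, 0, 0, -70, 255], [0, 0, 0, 0, 0, -80, 255], [0, 0, 0, 0, 0, -90, 255], [0, 0, 0, 0, 0, -100, 255]],
])

```text
time: 6.5
eef_pos: [0.5489, -0.2256, 0.0758]
eef_rot: [0.062, 3.138, -0.001]
contact_force: [1.7, -1.1, -0.2]
width: 0.0101
gripper_force: 61.6
```

Request:
servo_tool([
  [[0, 0, 0, 0, 0, -5, 255], [0, 0, 0, 0, 0, -5, 255], [0, 0, 0, 0, 0, -5, 255], [0, 0, 0, 0, 0, -5, 255], [0, 0, 0, 0, 0, -5, 120], [0, 0, 0, 0, 0, -5, 120], [0, 0, 0, 0, 0, -5, 120], [0, 0, -3, 0, 0, -5, 120], [0, 0, -7, 0, 0, -5, 120], [0, 0, -10, 0, 0, -5, 120]],
])

```text
time: 7.75
eef_pos: [0.5477, -0.2252, 0.1766]
eef_rot: [-0.066, 3.141, -0.0]
contact_force: [-0.7, 0.3, 0.4]
width: 0.045
gripper_force: 0.0
```

```bash
python3 -c "
from h import *
grab('wrist','w3'); s=ctrl.sense(); print(s['eef_pos'],s['q'],s['width'],Ro.from_rotvec(s['eef_rot']).as_matrix().round(3).tolist())
crop('w3',240,80,160,160,4)"
```

```text
[ 0.54946453 -0.22588057  0.1803946 ] [-3.92555369e-01  3.75209913e-01  1.76687753e+00 -3.06878751e-06
  9.94240380e-01 -2.00522625e+00] 0.045277452502222634 [[-0.999, -0.042, 0.005], [-0.042, 0.999, -0.002], [-0.005, -0.002, -1.0]]
```

View pics/w3_c240_80.png

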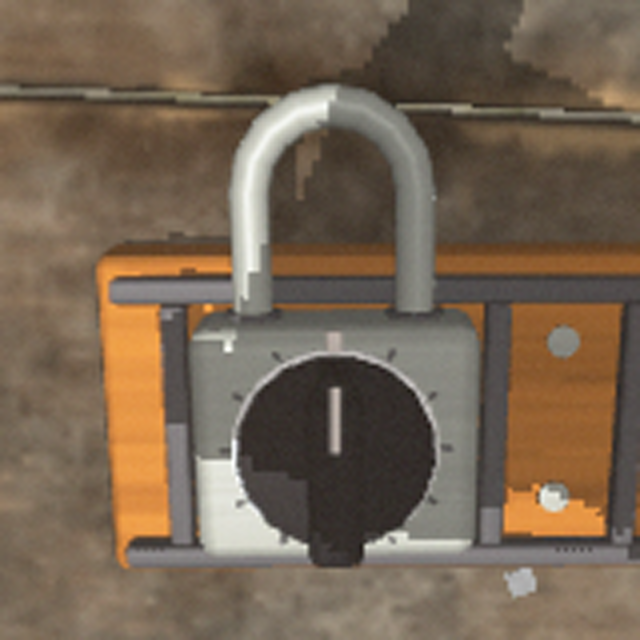

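The pointer now stands at the index mark, with the white line at crop (335,420) under the mark at (335,342). The shackle is still shut. Next I'll measure the legs.

```bash
python3 -c "
from h import *
for n,u,v in [('L out',231,230),('R out',434,230),('bow',334,88),('Lroot',243,312),('Rroot',417,312),('line',335,455),('line0',335,390)]: print(n,pt('w3',240+u/4-.4,80+v/4-.4,z=.071 if 'line' in n else .035).round(4))
P=np.array([[u,v,*pt('w3',u,v)] for v in range(95,165) for u in range(290,355)]); z=P[:,4]
m=(z>.03)&(z<.042)&(P[:,2]<.503); print(m.sum(),cv2.minAreaRect((P[m][:,2:4]*1000).astype(np.float32)))
for v in (205,216): print('edge',pt('w3',240+130/4,80+250/4,z=.022))
"
```

```text
L out [ 0.5001 -0.2506  0.035 ]
R out [ 0.4982 -0.2053  0.035 ]
bow [ 0.4688 -0.2289  0.035 ]
Lroot [ 0.5186 -0.2476  0.035 ]
Rroot [ 0.5169 -0.2079  0.035 ]
line [ 0.5402 -0.2257  0.071 ]
line0 [ 0.5264 -0.2263  0.071 ]
991 ((485.58355712890625, -228.15126037597656), (34.71696090698242, 45.88616180419922), 0.1378859579563141)
edge [ 0.50790542 -0.27508923  0.022     ]
edge [ 0.50790542 -0.27508923  0.022     ]
```

Request:
servo_tool([
  [[4, -0.1, 0, 0, 0, 0, 40], [5.7, -0.1, 2, 0, 0, 0, 40], [5.7, -0.1, 6, 0, 0, 0, 40], [5.7, -0.1, 9, 0, 0, 0, 40], [5.7, -0.1, 11, 0, 0, 0, 40], [5.7, -0.1, 12.5, 0, 0, 0, 40], [5.7, -0.1, 13.5, 0, 0, 0, 40], [5.7, -0.1, 13.9, 0, 0, 0, 40], [5.7, -0.1, 13.9, 0, 0, 0, 40], [5.7, -0.1, 13.9, 0, 0, 0, 40]],
])

```text
time: 9.05
eef_pos: [0.4911, -0.2287, 0.0368]
eef_rot: [-0.066, 3.14, -0.001]
contact_force: [-0.2, -0.2, 0.1]
width: 0.072
gripper_force: 0.0
```

Request:
servo_tool([
  [[0, 0, 0, 0, 0, 0, 255], [0, 0, 0, 0, 0, 0, 255], [0, 0, 0, 0, 0, 0, 255], [0, 0, 0, 0, 0, 0, 255], [0, 0, 0, 0, 0, 0, 255], [0, 0, 0, 0, 0, 0, 255], [0, 0, 0, 0, 0, 0, 255], [0, 0, 0, 0, 0, 0, 255], [0, 0, 0, 0, 0, 0, 255], [0, 0, 0, 0, 0, 0, 255]],
])

```text
time: 10.3
eef_pos: [0.4908, -0.2286, 0.0367]
eef_rot: [-0.066, 3.141, -0.0]
contact_force: [-0.9, 0.2, 4.8]
width: 0.0434
gripper_force: 60.1
```

Request:
servo_tool([
  [[0.3, 0, 0, 0, 0, 0, 255], [0.6, 0, 0, 0, 0, 0, 255], [0.9, 0, 0, 0, 0, 0, 255], [1.2, 0, 0, 0, 0, 0, 255], [1.5, 0, 0, 0, 0, 0, 255], [1.7, 0, 0, 0, 0, 0, 255], [1.9, 0, 0, 0, 0, 0, 255], [2.1, 0, 0, 0, 0, 0, 255], [2.2, 0, 0, 0, 0, 0, 255], [2.2, 0, 0, 0, 0, 0, 255]],
])

```text
time: 11.55
eef_pos: [0.4694, -0.2294, 0.0364]
eef_rot: [-0.066, 3.14, -0.0]
contact_force: [5.2, 0.9, 1.9]
width: 0.0435
gripper_force: 60.6
```

```bash
python3 -c "
from h import *
grab('wrist','w4'); s=ctrl.sense(); print(s['eef_pos'],s['contact_force'],s['torque'],s['width'])
crop('w4',200,60,240,200,3)"
```

```text
[ 0.46940687 -0.22949768  0.03643821] [4.99403208 0.63628598 1.7757375 ] [ 0.13357179 -0.86100439 -0.0645201 ] 0.043119966652069096
```

View pics/w4_c200_60.png

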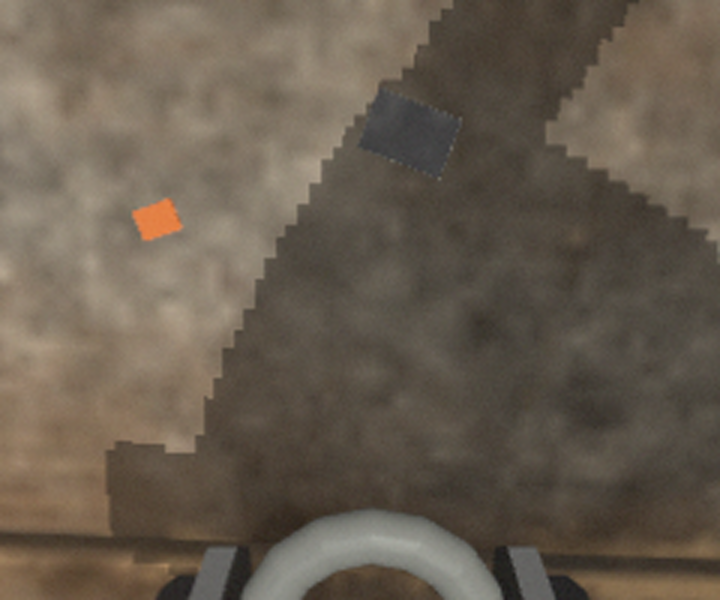

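The bow is held between the pads; the body is below this crop, so I'll view the lower part.

```bash
python3 -c "
from h import *
crop('w4',200,220,240,180,3)"
```

```text
(no output)
```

View pics/w4_c200_220.png

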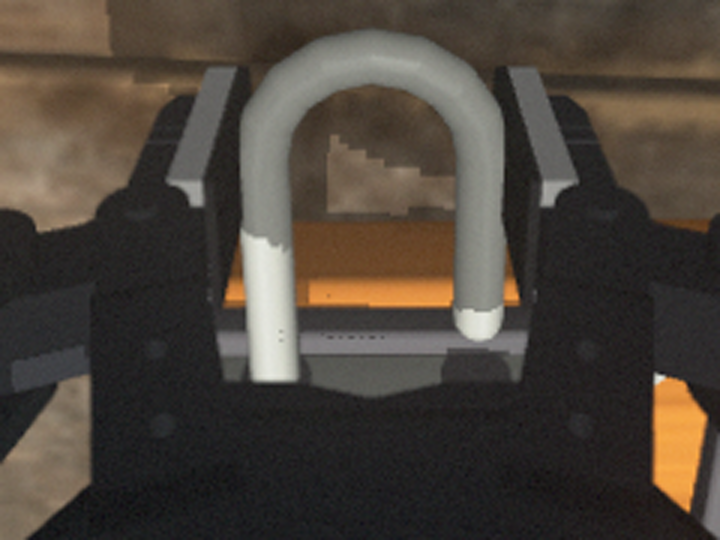

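The shackle is open: the right leg's free end, at crop (478,338), stands clear of its hole. I'll check how far it is out, using the front edge of the body.

```bash
python3 -c "
from h import *
for n,u,v,z in [('bow',372,30,.0375),('face',370,354,None),('face2',370,370,None),('legend',478,330,None),('lip',370,343,None)]: print(n,pt('w4',200+u/3-.33,220+v/3-.33,z).round(4))
"
```

```text
bow [ 0.4441 -0.2305  0.0375]
face [ 0.5155 -0.2279  0.0295]
face2 [ 0.5179 -0.2278  0.031 ]
legend [ 0.5011 -0.2095  0.0379]
lip [ 0.5134 -0.228   0.029 ]
```

Request:
servo_tool([
  [[0.1, 0, 0, 0, 0, 0, 255], [0.2, 0, 0, 0, 0, 0, 255], [0.3, 0, 0, 0, 0, 0, 255], [0.4, 0, 0, 0, 0, 0, 255], [0.4, 0, 0, 0, 0, 0, 255], [0.4, 0, 0, 0, 0, 0, 255], [0.4, 0, 0, 0, 0, 0, 255], [0.4, 0, 0, 0, 0, 0, 255], [0.4, 0, 0, 0, 0, 0, 255], [0.4, 0, 0, 0, 0, 0, 255]],
])

```text
time: 12.85
eef_pos: [0.4691, -0.2296, 0.0371]
eef_rot: [-0.064, 3.133, -0.002]
contact_force: [19.7, 9.4, -3.4]
width: 0.0437
gripper_force: 61.2
```

The pull now reads 20 N against a hard stop. I'll ease off and lift.

Request:
servo_tool([
  [[-0.4, 0, 0, 0, 0, 0, 255], [-0.4, 0, -0.5, 0, 0, 0, 255], [-0.4, 0, -1.2, 0, 0, 0, 255], [-0.4, 0, -2, 0, 0, 0, 255], [-0.4, 0, -3, 0, 0, 0, 255], [-0.4, 0, -4, 0, 0, 0, 255], [-0.4, 0, -5.2, 0, 0, 0, 255], [-0.4, 0, -6.5, 0, 0, 0, 255], [-0.4, 0, -8, 0, 0, 0, 255], [-0.4, 0, -9.5, 0, 0, 0, 255]],
])

```text
time: 14.1
eef_pos: [0.4688, -0.2295, 0.1325]
eef_rot: [-0.066, 3.141, -0.0]
contact_force: [-0.2, 0.5, -2.7]
width: 0.0433
gripper_force: 63.0
```

Request:
servo_tool([
  [[0, 0, -1.5, 0, 0, 0, 255], [0, 0, -3, 0, 0, 0, 255], [0, 0, -5, 0, 0, 0, 255], [0, 0, -7, 0, 0, 0, 255], [0, 0, -9, 0, 0, 0, 255], [0, 0, -11, 0, 0, 0, 255], [0, 0, -12, 0, 0, 0, 255], [0, 0, -12.5, 0, 0, 0, 255], [0, 0, -12.5, 0, 0, 0, 255], [0, 0, -12.5, 0, 0, 0, 255]],
])

```text
time: 15.35
eef_pos: [0.4684, -0.2293, 0.2556]
eef_rot: [0.066, -3.14, -0.001]
contact_force: [0.3, 0.4, -3.5]
width: 0.0434
gripper_force: 62.9
```

```bash
python3 -c "
from h import *
grab('wrist','w5');grab('side','s5'); s=ctrl.sense(); print(s['eef_pos'],s['contact_force'],s['width'],s['gripper_force'])
d=np.load('pics/s5.npz');a=cv2.imread('pics/s5.png')[40:300,200:520];b=cv2.imread('pics/w5.png')[100:400,160:480]
cv2.imwrite('pics/m5.png',np.hstack([cv2.resize(a,(400,325)),cv2.resize(b,(347,325))]))"
```

```text
[ 0.46847513 -0.22929967  0.25565739] [ 0.47442285 -0.71890262 -4.3595202 ] 0.0435319529096186 62.921987771987915
```

View pics/m5.png

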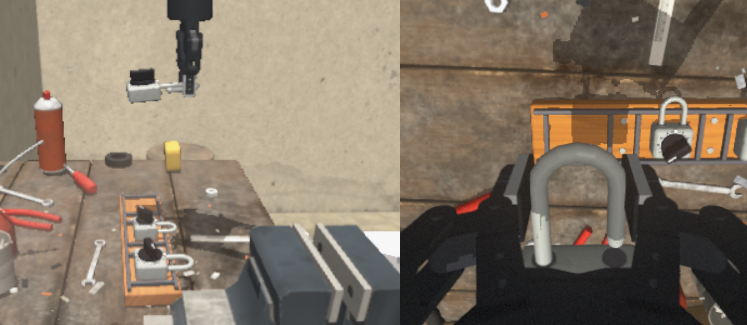

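The lock is out of the stand, held level, and the other two locks are still in place. I'll check that the shackle is still fully out.

```bash
python3 -c "
from h import *
M=np.load('pics/w5.npz')['M'];d=np.load('pics/w5.npz')['depth'];d4=np.load('pics/w4.npz')['depth']
a=cv2.imread('pics/w4.png');b=cv2.imread('pics/w5.png')
# column profile between the legs in tool axes
T=ctrl.sense()['eef_pos']
for v in range(225,352,3): print(v,(pt('w5',324,v)-T).round(4),b[v,324])
" | awk '$0' | tail -45 | cut -c1-60
python3 -c "
from h import *
T=ctrl.sense()['eef_pos']
print([(v,(pt('w5',350,v)-T).round(4).tolist()) for v in range(315,350,3)])"
```

```text
225 [ 0.0796  0.0041 -0.2357] [ 46  96 146]
228 [ 0.0836  0.0043 -0.2348] [ 48  92 144]
231 [-0.0233 -0.0008 -0.0019] [64 77 95]
234 [-0.0228 -0.0008  0.0003] [102 111 113]
237 [-0.0216 -0.0007  0.001 ] [117 128 127]
240 [-0.021  -0.0007  0.0029] [136 143 144]
243 [-0.0196 -0.0007  0.0031] [140 150 151]
246 [-0.0177 -0.0006  0.0025] [122 130 132]
249 [-0.0162 -0.0005  0.0026] [107 112 117]
252 [ 0.1153  0.0056 -0.2266] [ 96 100 112]
255 [ 0.137   0.0066 -0.2563] [ 99 116 127]
258 [ 0.1418  0.0068 -0.2559] [105 122 136]
261 [ 0.147   0.007  -0.2562] [121 141 154]
264 [ 0.1528  0.0073 -0.2573] [109 124 137]
267 [ 0.1567  0.0074 -0.2554] [115 133 146]
270 [ 0.1624  0.0077 -0.2562] [108 125 138]
273 [ 0.167   0.0079 -0.2553] [114 134 150]
276 [ 0.1722  0.0081 -0.2553] [105 122 141]
279 [ 0.1789  0.0084 -0.2572] [100 119 137]
282 [ 0.184   0.0086 -0.2569] [ 95 116 137]
285 [ 0.1897  0.0089 -0.2573] [ 88 108 127]
288 [ 0.1947  0.0091 -0.2568] [ 76  94 115]
291 [ 0.2024  0.0094 -0.2597] [49 63 69]
294 [ 0.2051  0.0095 -0.2559] [ 73  93 112]
297 [ 0.2111  0.0098 -0.2565] [62 81 98]
300 [ 0.2
[... 458 characters left out ...]
 87 85]
333 [ 0.0471  0.0022 -0.0117] [82 89 88]
336 [ 0.0475  0.0022 -0.0098] [85 91 88]
339 [ 0.0474  0.0022 -0.0075] [90 91 91]
342 [ 0.0471  0.0022 -0.005 ] [92 95 94]
345 [ 0.0473  0.0022 -0.003 ] [90 95 95]
348 [ 0.0488  0.0023 -0.0024] [92 98 96]
351 [ 0.0491  0.0023 -0.0006] [87 94 94]
[(315, [0.2441, 0.0526, -0.2567]), (318, [0.2426, 0.0518, -0.2482]), (321, [0.2471, 0.052, -0.2467]), (324, [0.2512, 0.0521, -0.2447]), (327, [0.0468, 0.0179, -0.0169]), (330, [0.0452, 0.0174, -0.0127]), (333, [0.0453, 0.0172, -0.0105]), (336, [0.0452, 0.017, -0.008]), (339, [0.0448, 0.0167, -0.0054]), (342, [0.0454, 0.0166, -0.0038]), (345, [0.0459, 0.0165, -0.0022]), (348, [-0.0111, 0.0076, 0.0547])]
```

The shackle is 19.5 mm out. I'll lower gently to about 20 cm and hold there.

Request:
servo_tool([
  [[0, 0, 0.8, 0, 0, 0, 255], [0, 0, 1.8, 0, 0, 0, 255], [0, 0, 2.8, 0, 0, 0, 255], [0, 0, 3.8, 0, 0, 0, 255], [0, 0, 4.6, 0, 0, 0, 255], [0, 0, 5, 0, 0, 0, 255], [0, 0, 5, 0, 0, 0, 255], [0, 0, 5, 0, 0, 0, 255], [0, 0, 5, 0, 0, 0, 255], [0, 0, 5, 0, 0, 0, 255]],
])

```text
time: 16.7
eef_pos: [0.4689, -0.2295, 0.2065]
eef_rot: [-0.066, 3.141, -0.0]
contact_force: [0.0, -0.5, -4.0]
width: 0.0431
gripper_force: 63.0
```

```bash
python3 -c "
from cell import ctrl
s=ctrl.sense(); print(s['eef_pos'],s['contact_force'],s['width'],abs(s['joint_vel']).max()); print(ctrl.sign_off())"
```

```text
[ 0.46885928 -0.22950415  0.20651217] [ 0.04455348 -0.52464171 -4.0130261 ] 0.04308812887543119 0.0018001775446353384
the job is handed in; nothing more can be done
None
```

Handed in at about 17 s: the large lock's dial is at the index mark, its shackle is about 19.5 mm out, and the arm is holding the lock still by the shackle about 20 cm above the bench; the hand-in gave no verdict.

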